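# Snug the specimen boxes into the back left corner of the drawer

## Task

The two black specimen boxes have slid about in the open wooden drawer. Facing the drawer's front, first slide the large box, long side along the back, fully home into the back left corner; then slide the small box against the back and snug up to the large box's side, so that both stand square in one tight row. Their lids only rest on them, so slide the boxes along the drawer floor without lifting or tipping them, and leave the jar and tin in the drawer and the things around it where they are.

Things in the scene. Friction and masses are not known exactly. Their poses are not given: they have to be found in the camera images.
- drawer: shallow open wooden drawer, fixed on the table; origin at the middle of its underside. x points from its front (brass pull, nearest the robot) to its back, y to the left. Inner floor 280 (x) by 440 (y) mm, centred; floor top 6 mm, wall tops 42 mm above the table; inner back wall x = +140, front -140, left y = +220, right -220 mm; walls 8 mm thick; the pull reaches to x = -182 mm
- corner (a point): the drawer's inner back left corner, at floor-top level; axes as the drawer
- large_box: the large black lidded card box, loose in the left half of the drawer: 80 mm along its x, 130 mm along its y, 42 mm high, 0.3 to 0.6 kg. Origin: centre of its underside; its axes start within 12 degrees of the drawer's. A blank white label on the lid, at its -x side.
- small_box: the small black lidded card box, loose in the right half of the drawer: 80 mm along its x, 65 mm along its y, 42 mm high, 0.17 to 0.4 kg. Origin: centre of its underside; its axes start within 15 degrees of the drawer's. Blank white label on the lid at its -x side. In the finished row its 80 mm side lies against the large box's 80 mm side
- jar: bystander: glass jar with white cap, diameter 44 mm, 58 mm high, standing in the front right corner of the drawer; origin at the centre of its underside
- tin: bystander: flat round metal tin, diameter 54 mm, 24 mm high, lying in the front left corner of the drawer; origin at the centre of its underside
- tape_dispenser: bystander: grey desk tape dispenser 150 x 58 x 96 mm on the table outside the drawer; origin at the centre of its underside
- lens_pot: bystander: round black pot, diameter 86 mm, 56 mm high, on the table outside the drawer; origin at the centre of its underside
- marker: bystander: marker pen 130 mm long, 17 mm thick, lying on the table to the left of the drawer; origin at the middle of its underside
- brush: bystander: hand brush 180 mm long, lying on the table to the right of the drawer; origin near its middle
Things that resemble listed ones, but are neither listed nor needed, are in the scene too. What is shaped like the small_box but orange or purple is not meant.

How it is judged:
On the way, in this order (a step that is already met when the one before it is completed fails the run):
1. the large box is fully home in the back left corner, square (x of large_box in the frame of drawer above 0.094 m and y of large_box in the frame of drawer above 0.149 m and angle between the x axis of large_box and the x axis of drawer, either way round below 0.07 rad), for 0.3 s.
2. the small box is against the back and snug to the large box's side, square (x of small_box in the frame of drawer above 0.094 m and y of small_box in the frame of drawer above 0.0455 m and angle between the x axis of small_box and the x axis of drawer, either way round below 0.07 rad), for 0.2 s.
At the end, for the whole second after the job is handed in: Both boxes rest flat on the drawer floor: the large box within 6 mm of the back and left walls, the small box within 6 mm of the back wall and of the large box's right-hand side, both square to the drawer within 4 degrees (all of step 1 and x of small_box in the frame of drawer above 0.094 m and y of small_box in the frame of large_box above -0.1035 m and angle between the x axis of small_box and the x axis of drawer, either way round below 0.07 rad and z of each of large_box, small_box in the frame of drawer below 0.01 m and linear speed of each of large_box, small_box below 0.01 m/s); the robot touches nothing.
It fails at once if a box was lifted more than 12 mm off the drawer floor or tipped by more than about 11 degrees (height (world z) of any of large_box, small_box above 0.018 m or angle between any of large_box, small_box's own z axis and vertical above 0.2 rad).
It fails at once if the jar or the tin was shoved more than 20 mm or the jar tipped (distance of any of jar, tin from where it was at the start of the episode above 0.02 m or angle between jar's own z axis and vertical above 0.4 rad).
It fails at once if a thing around the drawer was moved more than 25 mm (distance of any of tape_dispenser, lens_pot, marker, brush from where it was at the start of the episode above 0.025 m).
It also fails if it takes over 64 s, if anything falls off the work surface, if the arm or the gripper's body presses on something with over 40 N, if the wrist force passes 120 N, or if a joint passes its speed limit or range.

## Robot

A 6-joint arm with a two-finger parallel gripper is mounted at the origin on the work surface. World frame = base frame: x ahead of the robot, y to its left, z up, the work surface at z = 0. Lengths are in m, angles in rad, forces in N, time in s.
With the tool pointing down it reaches from about 0.35 to 0.975 m from the base axis. Payload 4.9 kg.
Tool frame: the origin (TCP) lies midway between the tips of the shut fingers; the grasp point (between the pads) lies 19 mm behind it; z points along the fingers, y is the line along which they close (so a half turn about z gives the same grasp; the last joint's range is limited). The gripper opens to 85 mm and grips with 20 to 120 N. Pads are 22 mm wide; open, the fingers measure 114 mm over their backs; the gripper's body (76 mm by 85 mm) begins 54 mm behind the grasp point. The pads swing forward as they close: fully open they stand 13 mm farther back than shut.
Start: joints at [1.109, 0.053, 1.613, -0, 1.476, -0.119], TCP at [0.21, 0.589, 0.231] pointing down, gripper open.
Joint ranges: [-3.01, 3.01], [-1.01, 2.22], [0.06, 2.58], [-1.02, 4.17], [0.09, 2.62], [-3.14, 3.14]. Speed limits (rad/s): [2.57, 2.57, 3.14, 3.14, 3.14, 3.14].

## Interface

Orientations are given as a rotation vector (axis times angle).
In Python, from bench import r gives the robot as it stands. The module is installed in compiled form; this text tells all that it offers.
- The arm moves only by the tool jog_arm, never from a script. Its argument "plan" is a list of rows, each a list of 5 numbers: the gripper command: -1 is fully open, 1 is shut, values between are in proportion, then the shift along the world's x, y, z in m, then the turn about the world's z in rad. A call has 1 to 5 rows; each row is the pose to reach, as a shift and turn from the pose commanded when the call began; what a row does not reach only later rows make up. A row lasts 1/12 s, in which the tool goes at most 41.7 mm and 7.16 degrees, less where a joint would pass 70% of its speed; a pose out of reach is approached as far as the arm can. A call with a gripper value outside its range is refused whole. The fingers move at their own pace and stop on an object; "force" is the grip in N (left out, the last holds). Time passes only in rows, so rows that repeat a pose let the fingers close. It gives the time, the measured TCP pose, the force, the opening and the grip force at its end, in the units of the state.
- r.get_obs(): the state, without advancing time (a new reading comes with each control period).
- r.capture(name): name is "scene" or "top"; returns the picture (400x640x3 uint8, red, green, blue); there is no depth.
- r.camera_model(name): a dict with "K" (3x3 intrinsics, pixels), "rvec" (rotation vector, rad) and "tvec" (3), from world to camera coordinates, as OpenCV has them. Camera axes: x right, y down, z forward; pixel columns grow to the right and rows downward; lengths in m; the calibration is good to about 2 mm. A picture is of the moment at which its call begins. camera_model takes no time and is no camera call.
- r.finish_job(): hands the job in; it is judged then, once.
The state is a dict: "clock": time; "joint_pos": joint angles; "joint_vel": joint speeds; "joint_torque": joint torques, N m; "tool_pos": TCP position; "tcp_rot": TCP orientation; "force": force on the tool from outside, world axes, zero at the start; "torque": the same for the moment, N m; "opening": opening from 0.0 (shut) to 1.0 (fully open); "finger_force": force on a finger pad.
Only numpy, scipy, OpenCV 4.12 (cv2) and the standard library are available. Lean on these libraries where they do the work, as an engineer would, in place of code of your own. Each camera call takes 0.05 s, during which the arm holds its last target. There are 200 camera calls.

## Working session

There is one attempt and no reset: what is moved stays moved. The work goes in short steps, Python scripts to look and compute and a tool call to move; the robot and the scene stay as the last step left them, time stands still between calls to the robot, and variables do not carry over. Pictures are saved under pics/ and viewed, at most 10 in all, crops included, and the job is handed in when it is done.

Besides the shell and the picture viewer there is one more tool, called after "Request:" as a command line: name --pt "numbers of a row" for each row, then --argument value for the rest. jog_arm: Moves the arm, as the interface text tells. Its arguments: {"type":"object","properties":{"plan":{"type":"array","items":{"type":"array","items":{"type":"number"}}},"force":{"type":"number"}},"required":["plan"]}

```bash
mkdir -p pics; cat > h.py <<'E'
import numpy as np, cv2
from bench import r
def P(cam,u,v,z):
    m=r.camera_model(cam);K=np.array(m["K"]);R=cv2.Rodrigues(np.array(m["rvec"],float))[0];t=np.array(m["tvec"],float).ravel()
    d=R.T@np.linalg.inv(K)@np.array([u,v,1.]);c=-R.T@t
    return c+d*(z-c[2])/d[2]
def proj(cam,pts):
    m=r.camera_model(cam)
    return cv2.projectPoints(np.array(pts,float),np.array(m["rvec"],float),np.array(m["tvec"],float),np.array(m["K"],float),None)[0].reshape(-1,2)
def shot(cam,name,crop=None,s=1):
    im=r.capture(cam)[:,:,::-1]
    if crop: im=im[crop[1]:crop[3],crop[0]:crop[2]]
    cv2.imwrite("pics/"+name,cv2.resize(im,None,fx=s,fy=s,interpolation=cv2.INTER_CUBIC))
E
python3 - <<'E'
from h import *
shot("top","a.png",None,1.25);shot("scene","b.png",None,1.25);print(r.get_obs())
E
```

```text
{'clock': 0.1, 'joint_pos': array([ 1.10901066e+00,  5.32847371e-02,  1.61413515e+00, -6.11307449e-06,
        1.47601012e+00, -1.19021080e-01]), 'joint_vel': array([ 0.00186835, -0.00015582, -0.00430459,  0.00236755, -0.00255023,
        0.00034139]), 'joint_torque': array([ 5.31807609e-05, -3.94900882e+01, -3.71364641e+01, -1.30934059e-04,
        3.90463712e-03,  2.34780020e-05]), 'tool_pos': array([0.20982124, 0.58813603, 0.23020261]), 'tcp_rot': array([-5.35691673e-01, -3.09505452e+00,  2.76754647e-03]), 'force': array([-0.44084091, -0.2277277 , -0.36741665]), 'torque': array([-0.02547334, -0.04158707,  0.00653035]), 'finger_force': 0.0, 'opening': 0.9990986359845523}
```

View pics/a.png

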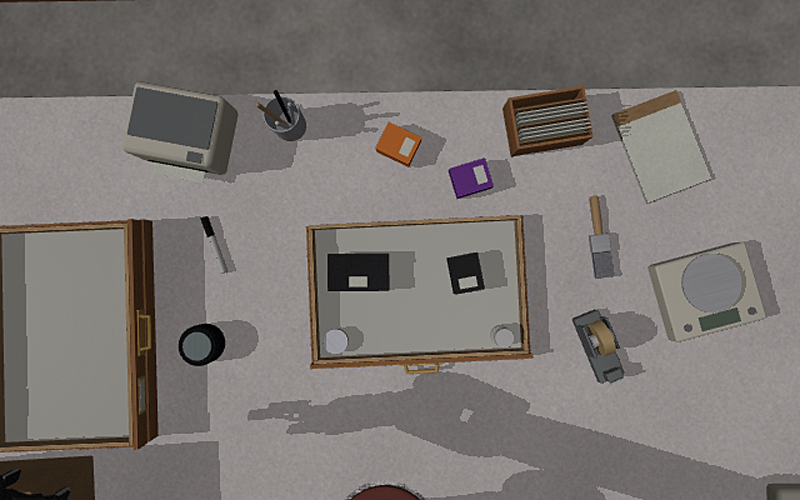

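View pics/b.png

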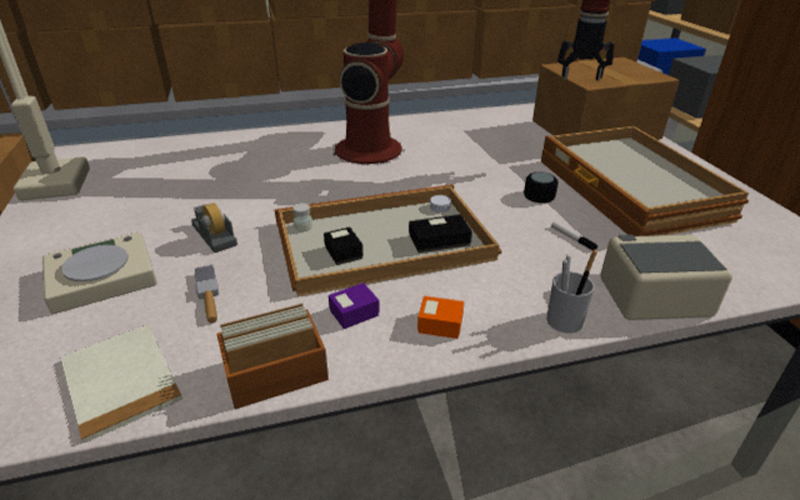

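The top view shows the drawer at (420,290) with the large box at (358,272) and the small black box at (466,273). The jar is at (504,336) and the tin at (336,342). Look-alikes are the orange box (398,145), the purple box (470,178) and the second drawer (70,335). By the description I want the two black boxes inside the drawer with the pull, so I'll check them in a close crop.

```bash
python3 - <<'E'
from h import *
shot("top","c.png",(240,165,430,305),4.2)
E
```

```text
(no output)
```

View pics/c.png

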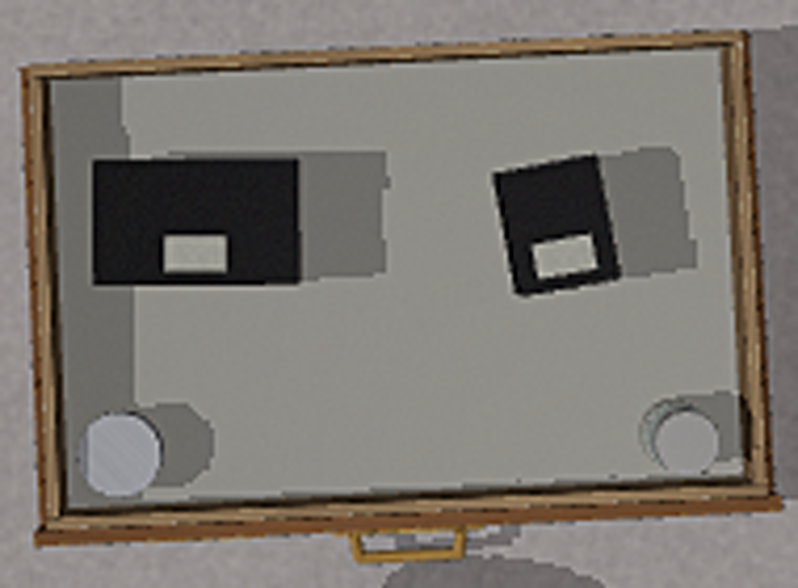

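The crop confirms both black boxes with white labels on the robot side. Large box lid corners are (93,159), (298,159), (300,284), (93,285). Small box lid corners are (493,174), (597,155), (620,277), (519,296). The back wall's outer top corners are (22,67) and (748,31).

```bash
python3 - <<'E'
from h import *
f=lambda x,y,z:P("top",240+(x+.5)/4.2-.5,165+(y+.5)/4.2-.5,z)[:2]
inn=np.array([f(*p,.042) for p in [(42,77),(733,45),(752,494),(58,516)]])
out=np.array([f(*p,.042) for p in [(22,67),(748,31)]])
L=np.array([f(*p,.048) for p in [(93,159),(298,159),(300,284),(93,285)]])
S=np.array([f(*p,.048) for p in [(493,174),(597,155),(620,277),(519,296)]])
# fit drawer pose: model pts
M=np.array([[.14,.22],[.14,-.22],[-.14,-.22],[-.14,.22],[.148,.228],[.148,-.228]]);W=np.vstack([inn,out])
def fit(M,W):
    m,w=M.mean(0),W.mean(0);H=(M-m).T@(W-w);a=np.arctan2(H[0,1]-H[1,0],H[0,0]+H[1,1]);R=np.array([[np.cos(a),-np.sin(a)],[np.sin(a),np.cos(a)]])
    t=w-R@m;return a,R,t,np.abs((R@M.T).T+t-W).max()
a,R,t,e=fit(M,W);print("drawer",a,t,e)
for n,C,h in(("L",L,.065),("S",S,.0325)):
    b,_,c,e=fit(np.array([[.04,h],[.04,-h],[-.04,-h],[-.04,h]]),C);print(n,"world",c,b,"drawer",R.T@(c-t),b-a,e)
for n,p in(("jar",(687,440,.064)),("tin",(121,453,.030))):
    w=f(*p);print(n,w,R.T@(w-t))
for q in [(.1,.155),(.1,.0575)]:print(R@np.array(q)+t)
print("axes",R)
from scipy.spatial.transform import Rotation as Q
o=r.get_obs();print(Q.from_rotvec(o["tcp_rot"]).as_matrix().round(3))
E
```

```text
drawer 0.02892916729336025 [ 0.53256924 -0.07761693] 0.0038692533477905633
L world [0.57245337 0.04798586] -0.008564036401256553 drawer [0.04350052 0.12439658] -0.037493203694616804 0.0006899617235640587
S world [ 0.56706428 -0.18008296] 0.1766194693526075 drawer [ 0.03151677 -0.10342093] 0.14769030205924724 0.0009691731272435389
jar [ 0.43330793 -0.25643368] [-0.10439208 -0.17587079]
tin [0.4252853  0.09908741] [-0.10212786  0.1797336 ]
[0.628044   0.08021073]
[ 0.6308642  -0.01724847]
axes [[ 0.99958158 -0.02892513]
 [ 0.02892513  0.99958158]]
[[-0.942  0.336 -0.001]
 [ 0.336  0.942 -0.001]
 [ 0.    -0.002 -1.   ]]
```

Request:
jog_arm --pt "0 0.019 -0.036 0 0.025" --pt "0 0.038 -0.072 0 0.05" --pt "0 0.057 -0.108 0 0.075" --pt "0 0.076 -0.144 0 0.1" --pt "0 0.095 -0.18 0 0.125" --force 40

```text
clock: 0.57
tool_pos: [0.3053, 0.4068, 0.2308]
tcp_rot: [-0.338, -3.123, 0.001]
force: [1.2, 0.3, 0.3]
opening: 0.497
finger_force: 0.0
```

Request:
jog_arm --pt "0 0.019 -0.036 0 0.025" --pt "0 0.038 -0.072 0 0.05" --pt "0 0.057 -0.108 0 0.075" --pt "0 0.076 -0.144 0 0.1" --pt "0 0.095 -0.18 0 0.125"

```text
clock: 0.98
tool_pos: [0.4003, 0.2268, 0.2311]
tcp_rot: [0.143, 3.138, 0.0]
force: [0.4, 0.2, 0.2]
opening: 0.501
finger_force: 0.0
```

Request:
jog_arm --pt "0 0.019 -0.036 0 0.025" --pt "0 0.038 -0.072 0 0.05" --pt "0 0.057 -0.108 0 0.075" --pt "0 0.076 -0.144 0 0.1" --pt "0 0.095 -0.18 0 0.122"

```text
clock: 1.4
tool_pos: [0.4954, 0.0466, 0.2311]
tcp_rot: [-0.047, 3.141, 0.0]
force: [0.9, 1.0, -0.6]
opening: 0.501
finger_force: 0.0
```

Request:
jog_arm --pt "0 0 0 -0.04 0" --pt "0 0 0 -0.08 0" --pt "0 0 0 -0.12 0" --pt "0 0 0 -0.16 0" --pt "0 0 0 -0.195 0"

```text
clock: 1.82
tool_pos: [0.4938, 0.0485, 0.0335]
tcp_rot: [0.045, -3.14, -0.0]
force: [0.4, 0.3, 0.4]
opening: 0.5
finger_force: 0.0
```

Request:
jog_arm --pt "0 0 0 -0.011 0" --pt "0 0 0 -0.022 0" --pt "0 0.008 0 -0.022 0" --pt "0 0.016 0 -0.022 0" --pt "0 0.024 0.001 -0.022 0"

```text
clock: 2.23
tool_pos: [0.5222, 0.0494, 0.0171]
tcp_rot: [-0.046, 3.137, -0.001]
force: [-2.8, -1.0, -0.6]
opening: 0.501
finger_force: 1.0
```

Request:
jog_arm --pt "0 0.007 0 0 0" --pt "0 0.014 0 0 0" --pt "0 0.021 0 0 0" --pt "0 0.028 0.001 0 0" --pt "0 0.035 0.001 0 0"

```text
clock: 2.65
tool_pos: [0.5549, 0.0508, 0.0146]
tcp_rot: [-0.046, 3.141, 0.0]
force: [-2.4, 0.8, 1.4]
opening: 0.5
finger_force: 1.2
```

Request:
jog_arm --pt "0 0.006 0 0 0" --pt "0 0.012 0 0 0" --pt "0 0.017 0.001 0 0" --pt "0 0.02 0.001 0 0" --pt "0 0.022 0.001 0 0"

```text
clock: 3.07
tool_pos: [0.5764, 0.0517, 0.0142]
tcp_rot: [0.046, -3.141, -0.0]
force: [-2.4, 0.3, 1.8]
opening: 0.502
finger_force: 1.2
```

Request:
jog_arm --pt "0 0.002 0 0 0" --pt "0 0.004 0 0 0" --pt "0 0.005 0 0 0" --pt "0 0.005 0 0 0"

```text
clock: 3.4
tool_pos: [0.5777, 0.0515, 0.0135]
tcp_rot: [0.048, -3.132, 0.0]
force: [-11.7, -1.8, 8.1]
opening: 0.5
finger_force: 6.3
```

Request:
jog_arm --pt "0 -0.012 0 0 0" --pt "0 -0.035 0 0 0" --pt "1 -0.035 -0.03 0 0" --pt "1 -0.035 -0.07 0 0" --pt "1 -0.035 -0.108 0 0"

```text
clock: 3.82
tool_pos: [0.5462, -0.0571, 0.0146]
tcp_rot: [-0.05, 3.139, -0.001]
force: [1.0, -1.5, -0.3]
opening: 0.077
finger_force: 0.0
```

Request:
jog_arm --pt "1 0.02 0 0 0" --pt "1 0.05 0 0 0" --pt "1 0.082 0 0 0" --pt "1 0.082 0.006 0 0" --pt "1 0.082 0.012 0 0"

```text
clock: 4.23
tool_pos: [0.6296, -0.0446, 0.0144]
tcp_rot: [-0.045, 3.14, -0.0]
force: [0.8, 0.2, -0.6]
opening: -0.001
finger_force: 0.0
```

Request:
jog_arm --pt "1 0 0.008 0 0" --pt "1 0 0.016 0 0" --pt "1 -0.001 0.024 0 0" --pt "1 -0.001 0.031 0 0" --pt "1 -0.001 0.037 0 0"

```text
clock: 4.65
tool_pos: [0.6263, -0.0064, 0.0143]
tcp_rot: [0.047, -3.141, 0.0]
force: [-0.0, -1.9, -0.4]
opening: -0.001
finger_force: 0.9
```

Request:
jog_arm --pt "1 0 0.003 0 0" --pt "1 0 0.006 0 0" --pt "1 0 0.009 0 0" --pt "1 0 0.011 0 0" --pt "1 0 0.011 0 0"

```text
clock: 5.07
tool_pos: [0.6267, 0.0016, 0.0143]
tcp_rot: [0.047, -3.14, 0.006]
force: [-2.8, -8.5, 0.8]
opening: 0.001
finger_force: 4.2
```

Request:
jog_arm --pt "1 0 0.002 0 0" --pt "1 0 0.003 0 0" --pt "1 0 0.003 0 0"

```text
clock: 5.32
tool_pos: [0.6267, 0.0017, 0.0144]
tcp_rot: [0.046, -3.14, 0.014]
force: [-4.1, -18.5, 0.3]
opening: -0.002
finger_force: 8.9
```

```bash
python3 - <<'E'
from h import *
shot("top","d.png",(240,165,430,305),4.2)
E
```

```text
(no output)
```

View pics/d.png

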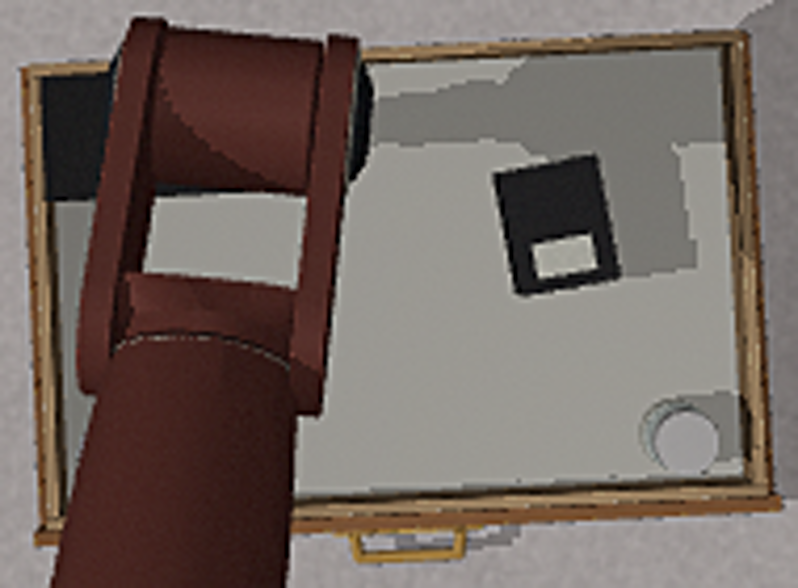

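The picture shows the large box flush in the back left corner (left edge x≈42, front edge y≈198, parallel to the walls). The small box and the jar haven't moved. Next I go round in front of the small box.

Request:
jog_arm --pt "1 0 -0.02 0 0" --pt "1 -0.032 -0.045 0 0" --pt "1 -0.066 -0.065 0 0" --pt "1 -0.1 -0.085 0 0" --pt "1 -0.136 -0.1 0 0"

```text
clock: 5.78
tool_pos: [0.4906, -0.0944, 0.0147]
tcp_rot: [-0.045, 3.139, -0.0]
force: [-0.3, -0.4, 0.2]
opening: 0.004
finger_force: 0.0
```

Request:
jog_arm --pt "0.4 0 -0.03 0 0" --pt "0.4 0 -0.06 0 0" --pt "0.4 0 -0.088 0 0" --pt "0.4 0 -0.088 0 0" --pt "0.4 0.006 -0.088 0 0"

```text
clock: 6.2
tool_pos: [0.4971, -0.1823, 0.0146]
tcp_rot: [-0.041, 3.14, 0.001]
force: [-0.5, 1.2, -1.4]
opening: 0.301
finger_force: 0.0
```

Request:
jog_arm --pt "0.4 0.007 0 0 0" --pt "0.4 0.014 0 0 0" --pt "0.4 0.021 0 0 0" --pt "0.4 0.028 0.001 0 0" --pt "0.4 0.035 0.001 0 0"

```text
clock: 6.62
tool_pos: [0.5327, -0.1793, 0.014]
tcp_rot: [0.048, -3.14, -0.001]
force: [-2.0, -0.4, 0.5]
opening: 0.299
finger_force: 0.8
```

Request:
jog_arm --pt "0.4 0.007 0 0 0" --pt "0.4 0.014 0 0 0" --pt "0.4 0.021 0 0 0" --pt "0.4 0.028 0.001 0 0" --pt "0.4 0.035 0.001 0 0"

```text
clock: 7.03
tool_pos: [0.5677, -0.1792, 0.0141]
tcp_rot: [0.046, -3.141, -0.0]
force: [-1.1, 0.7, -0.8]
opening: 0.295
finger_force: 0.6
```

Request:
jog_arm --pt "0.4 0.006 0 0 0" --pt "0.4 0.011 0 0 0" --pt "0.4 0.015 0 0 0" --pt "0.4 0.018 0 0 0" --pt "0.4 0.019 0 0 0"

```text
clock: 7.45
tool_pos: [0.586, -0.1795, 0.0144]
tcp_rot: [0.046, -3.14, 0.0]
force: [-4.7, -0.5, 3.5]
opening: 0.302
finger_force: 2.7
```

Request:
jog_arm --pt "0.4 0.001 0 0 0" --pt "0.4 0.002 0 0 0" --pt "0.4 0.002 0 0 0"

```text
clock: 7.7
tool_pos: [0.5859, -0.1795, 0.0144]
tcp_rot: [0.046, -3.136, -0.001]
force: [-9.3, -0.2, 6.7]
opening: 0.296
finger_force: 5.1
```

```bash
python3 - <<'E'
from h import *
shot("top","e.png",(240,165,430,305),4.2)
E
```

```text
(no output)
```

View pics/e.png

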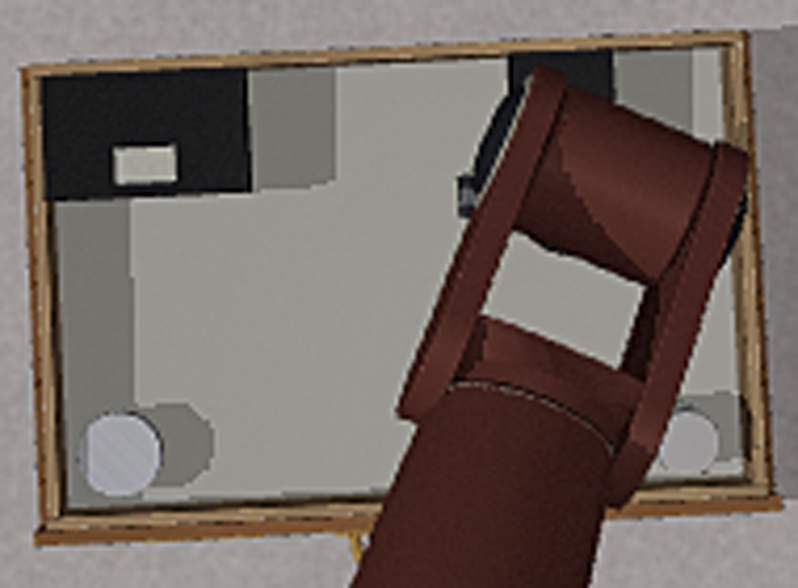

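Large box is square in the corner. The small box is against the back wall (edges x≈508–612) and square. Now I go to its right side and push left.

Request:
jog_arm --pt "0.4 -0.015 0 0 0" --pt "0.4 -0.035 0 0 0" --pt "1 -0.035 -0.03 0 0" --pt "1 -0.035 -0.06 0 0" --pt "1 -0.035 -0.077 0 0"

```text
clock: 8.17
tool_pos: [0.5535, -0.2588, 0.0151]
tcp_rot: [-0.044, 3.139, -0.003]
force: [0.2, 0.7, 0.1]
opening: 0.001
finger_force: 0.0
```

Request:
jog_arm --pt "1 0 0 0 0" --pt "1 0.03 0 0 0" --pt "1 0.06 0 0 0" --pt "1 0.082 0 0 0" --pt "1 0.082 0.006 0 0"

```text
clock: 8.58
tool_pos: [0.6393, -0.2507, 0.0154]
tcp_rot: [-0.046, 3.136, -0.002]
force: [0.4, 0.4, 0.3]
opening: 0.003
finger_force: 0.0
```

Request:
jog_arm --pt "1 0 0.01 0 0" --pt "1 0 0.019 0 0" --pt "1 -0.001 0.027 0 0" --pt "1 -0.001 0.035 0 0" --pt "1 -0.001 0.043 0 0"

```text
clock: 9.0
tool_pos: [0.6331, -0.2063, 0.0141]
tcp_rot: [0.046, -3.141, -0.0]
force: [0.3, -0.8, -1.4]
opening: -0.002
finger_force: 0.6
```

Request:
jog_arm --pt "1 0 0.008 0 0" --pt "1 0 0.016 0 0" --pt "1 -0.001 0.024 0 0" --pt "1 -0.001 0.032 0 0" --pt "1 -0.001 0.04 0 0"

```text
clock: 9.42
tool_pos: [0.6329, -0.1666, 0.0143]
tcp_rot: [0.046, -3.141, 0.0]
force: [-1.1, -2.7, -0.1]
opening: -0.001
finger_force: 0.9
```

Request:
jog_arm --pt "1 0 0.008 0 0" --pt "1 0 0.016 0 0" --pt "1 -0.001 0.024 0 0" --pt "1 -0.001 0.032 0 0" --pt "1 -0.001 0.04 0 0"

```text
clock: 9.83
tool_pos: [0.632, -0.1266, 0.0143]
tcp_rot: [0.046, -3.141, 0.0]
force: [-0.4, -1.7, -0.3]
opening: 0.004
finger_force: 0.9
```

Request:
jog_arm --pt "1 0 0.008 0 0" --pt "1 0 0.016 0 0" --pt "1 -0.001 0.024 0 0" --pt "1 -0.001 0.032 0 0" --pt "1 -0.001 0.038 0 0"

```text
clock: 10.25
tool_pos: [0.6311, -0.0882, 0.0143]
tcp_rot: [-0.046, 3.141, 0.0]
force: [-0.5, -1.7, -0.7]
opening: 0.003
finger_force: 0.8
```

```bash
python3 - <<'E'
from h import *
shot("top","f.png",(240,165,430,305),4.2)
E
```

```text
(no output)
```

View pics/f.png

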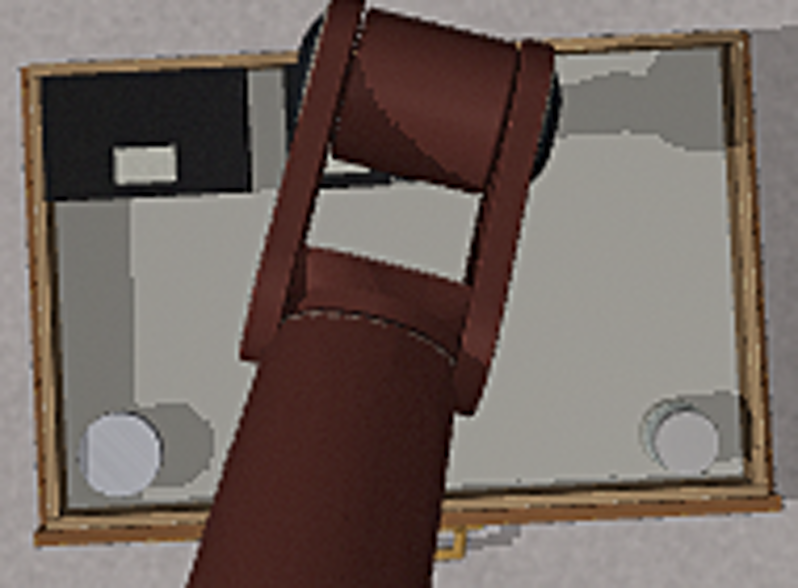

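The small box is still square to the back wall, with its left edge at x≈286 against the large box's right edge at ≈250. That leaves a gap of about 23 mm.

Request:
jog_arm --pt "1 0 0.006 0 0" --pt "1 0 0.011 0 0" --pt "1 0 0.015 0 0" --pt "1 -0.001 0.018 0 0" --pt "1 -0.001 0.021 0 0"

```text
clock: 10.72
tool_pos: [0.6302, -0.0681, 0.0144]
tcp_rot: [-0.046, 3.141, 0.0]
force: [0.5, -1.6, 0.4]
opening: 0.0
finger_force: 0.7
```

Request:
jog_arm --pt "1 0 0.002 0 0" --pt "1 0 0.003 0 0" --pt "1 0 0.004 0 0" --pt "1 0 0.005 0 0" --pt "1 0 0.005 0 0"

```text
clock: 11.13
tool_pos: [0.6303, -0.0634, 0.0144]
tcp_rot: [-0.046, 3.141, -0.0]
force: [0.6, -1.3, -0.8]
opening: 0.004
finger_force: 0.7
```

Request:
jog_arm --pt "1 0 0.001 0 0" --pt "1 0 0.002 0 0" --pt "1 0 0.003 0 0" --pt "1 0 0.004 0 0" --pt "1 0 0.004 0 0"

```text
clock: 11.55
tool_pos: [0.6305, -0.0632, 0.0147]
tcp_rot: [-0.046, 3.14, -0.011]
force: [-0.1, -13.8, -2.5]
opening: 0.003
finger_force: 6.9
```

Request:
jog_arm --pt "1 0 -0.01 0 0" --pt "1 0 -0.03 0 0" --pt "1 0 -0.03 0.03 0" --pt "1 -0.01 -0.04 0.065 0" --pt "1 -0.03 -0.06 0.095 0"

```text
clock: 11.97
tool_pos: [0.6008, -0.1182, 0.1106]
tcp_rot: [-0.049, 3.14, 0.003]
force: [1.3, -0.8, 1.3]
opening: -0.004
finger_force: 0.0
```

Request:
jog_arm --pt "1 -0.01 -0.04 0 0" --pt "1 -0.02 -0.08 0 0" --pt "1 -0.03 -0.12 0 0" --pt "1 -0.04 -0.16 0 0" --pt "1 -0.04 -0.16 0 0"

```text
clock: 12.38
tool_pos: [0.5584, -0.2855, 0.1099]
tcp_rot: [-0.036, 3.141, -0.004]
force: [-0.4, 0.5, -0.3]
opening: -0.001
finger_force: 0.0
```

```bash
python3 - <<'E'
from h import *
shot("top","g.png",(240,170,350,245),7)
E
```

```text
(no output)
```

View pics/g.png

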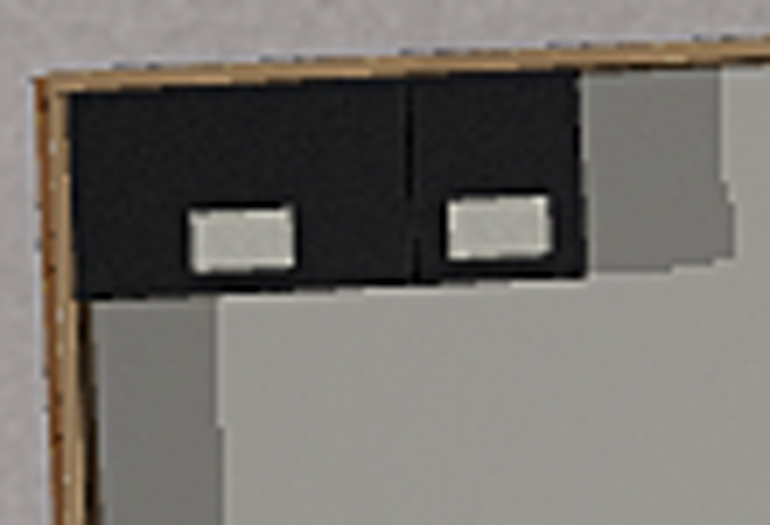

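The crop shows one tight row: the common front edge runs straight from (75,298) to (585,277), parallel to the back wall. The seam at x≈412 is closed, and the row touches the left and back walls. The arm is clear, so I'm handing in.

```bash
python3 -c "
from h import *
print(r.finish_job())"
```

```text
the job is handed in; nothing more can be done
None
```

I slid the large box home into the back left corner, then slid the small box against the back and up to the large box's side. Both look square in one tight row in the last picture, and I handed the job in about 12 s into the 64 s limit; no verdict came back.

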